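# Pull the clogged filter plate from the dust extractor and hold it over the tray

## Task

The red lamp on the dust extractor stands in front of the bay whose filter is clogged: lift that bay's flap (it has a bar handle) and leave it standing open, about upright, then draw out the filter plate hidden beneath, which has a grip tab on top. Finish while still holding the filter in the gripper, upright and still, over the middle of the dust tray with its lower edge about 10 cm above the tray, touching neither the tray nor the extractor. Leave the other flap shut with its filter in place, and do not push the other things on the table about.

Things in the scene. Friction and masses are not known exactly. Their poses are not given: they have to be found in the camera images.
- extractor: green twin-filter sanding-dust extractor, fixed, 200 (x) x 290 (y) x 130 high, all sizes in mm. Origin: centre of its underside on the table; z up, -x is its front (towards the robot), y runs along its two bays.
- lamp_red: red pilot lamp, 28 across, 21 high, on the extractor's top in front of one of the two bays (85 mm in front of that bay's filter and 40 mm from its middle towards the extractor's end): that bay's filter is clogged. Either bay, by chance.
- lamp_green: green pilot lamp, same size, in front of the other bay: its filter is fine.
- flap_left (a joint): hinge of the left flap: 0 = shut, grows as the front edge lifts, stop at 1.9 rad; about 1.57 is upright. It may start up to 0.1 ajar. The hinge has friction, so the flap stays wherever it is left; lifting it at the bar takes about 3 N.
- flap_left_bar (a point): middle of the black round bar handle of the left flap, moving with the flap. Bar 10 thick, 70 long along the extractor's y, axis 30 above the flap's outer face, free gap 25 beneath. White flap plate 130 (x) x 132 (y) x 6. Shut, this point lies 120 in front of (-x of the extractor) and 36 above the hinge axis.
- flap_left_hinge (a point): point on the hinge axis of the left flap, behind the opening, 131 above the table; the axis runs along the extractor's y. Fixed in the extractor.
- bay_left (a point): point in the left bay's opening straight above the filter's centre, in the plane of the extractor's top, 130 above the table; the opening is 120 wide (y) and reaches 55 to the front and 70 to the back of this point. Left is the extractor's +y side, right its -y side.
- filter_left: orange filter plate, white pleats, upright in the left bay, hidden by the shut flap; 0.12 kg. Frame 14 (x) x 100 (y) x 70 high, on it a central grip tab 14 x 36 (y) x 32 high. Origin: centre of its underside, z up. Stands 10 above the table, tab top at about 112, 18 below the opening. Guides 50 high hold its side edges with 3 mm play; it comes straight up, clear once its underside passes 130.
- flap_right (a joint): hinge of the right flap: 0 = shut, grows as the front edge lifts, stop at 1.9 rad; about 1.57 is upright. It may start up to 0.1 ajar. The hinge has friction, so the flap stays wherever it is left; lifting it at the bar takes about 3 N.
- flap_right_bar (a point): middle of the black round bar handle of the right flap, moving with the flap. Bar 10 thick, 70 long along the extractor's y, axis 30 above the flap's outer face, free gap 25 beneath. White flap plate 130 (x) x 132 (y) x 6. Shut, this point lies 120 in front of (-x of the extractor) and 36 above the hinge axis.
- flap_right_hinge (a point): point on the hinge axis of the right flap, behind the opening, 131 above the table; the axis runs along the extractor's y. Fixed in the extractor.
- bay_right (a point): point in the right bay's opening straight above the filter's centre, in the plane of the extractor's top, 130 above the table; the opening is 120 wide (y) and reaches 55 to the front and 70 to the back of this point. Left is the extractor's +y side, right its -y side.
- filter_right: orange filter plate, white pleats, upright in the right bay, hidden by the shut flap; 0.12 kg. Frame 14 (x) x 100 (y) x 70 high, on it a central grip tab 14 x 36 (y) x 32 high. Origin: centre of its underside, z up. Stands 10 above the table, tab top at about 112, 18 below the opening. Guides 50 high hold its side edges with 3 mm play; it comes straight up, clear once its underside passes 130.
- tray: open aluminium dust tray, fixed on the table, 220 (x) x 200 (y), rim 40 high, walls 4. Origin: centre of its underside, z up.
- sanding_block: cork-soled wooden sanding block, 110 x 65 x 34. Loose; leave it where it lies.
- stone: rounded brown-grey stone, 96 across, 35 high. Loose; leave it where it lies.
- dust_brush: dust brush lying on the table, origin near its middle underside. Loose; leave it where it lies.

How it is judged:
On the way, in this order (a step that is already met when the one before it is completed fails the run):
1. the flap of the bay with the red lamp is lifted open (over 1.0 rad) (((horizontal distance between lamp_red and bay_left below 0.12 m and value of joint flap_left above 1 rad) or (horizontal distance between lamp_red and bay_right below 0.12 m and value of joint flap_right above 1 rad))), for 0.2 s.
2. the clogged filter is drawn clear of the extractor's top, held in the fingers (((horizontal distance between lamp_red and bay_left below 0.12 m and z of filter_left in the frame of extractor above 0.132 m and contact force between the fingers and filter_left above 1 N) or (horizontal distance between lamp_red and bay_right below 0.12 m and z of filter_right in the frame of extractor above 0.132 m and contact force between the fingers and filter_right above 1 N))), for 0.2 s.
At the end, for the whole second after the job is handed in: The red-lamp bay's filter is held still in the fingers, within 0.3 rad of upright, its underside within 50 mm of the tray's middle and 80-220 mm above the table; its flap is open over 1.0 rad; other flap below 0.25 rad, other filter within 20 mm, bystanders within 30 mm of their start (((horizontal distance between lamp_red and bay_left below 0.12 m and value of joint flap_left above 1 rad and value of joint flap_right below 0.25 rad and distance of filter_right from where it was at the start of the episode below 0.02 m and horizontal distance between filter_left and tray below 0.05 m and height (world z) of filter_left between 0.08 and 0.22 m and angle between filter_left's own z axis and vertical below 0.3 rad and contact force between the fingers and filter_left above 1 N and contact force between filter_left and tray below 0.1 N and contact force between filter_left and extractor below 0.1 N and linear speed of filter_left below 0.04 m/s and distance of each of sanding_block, stone, dust_brush from where it was at the start of the episode below 0.03 m) or (horizontal distance between lamp_red and bay_right below 0.12 m and value of joint flap_right above 1 rad and value of joint flap_left below 0.25 rad and distance of filter_left from where it was at the start of the episode below 0.02 m and horizontal distance between filter_right and tray below 0.05 m and height (world z) of filter_right between 0.08 and 0.22 m and angle between filter_right's own z axis and vertical below 0.3 rad and contact force between the fingers and filter_right above 1 N and contact force between filter_right and tray below 0.1 N and contact force between filter_right and extractor below 0.1 N and linear speed of filter_right below 0.04 m/s and distance of each of sanding_block, stone, dust_brush from where it was at the start of the episode below 0.03 m))); the arm keeps its last pose, push and grip.
It fails at once if the flap of the green-lamp bay is lifted or its filter moved ((horizontal distance between lamp_red and bay_left below 0.12 m and (value of joint flap_right above 0.25 rad or distance of filter_right from where it was at the start of the episode above 0.02 m)) or (horizontal distance between lamp_red and bay_right below 0.12 m and (value of joint flap_left above 0.25 rad or distance of filter_left from where it was at the start of the episode above 0.02 m))).
It fails at once if a bystander is pushed more than 30 mm (distance of any of sanding_block, stone, dust_brush from where it was at the start of the episode above 0.03 m).
It also fails if it takes over 58 s, if anything falls off the work surface, if the arm or the gripper's body presses on something with over 40 N, if the wrist force passes 120 N, or if a joint passes its speed limit or range.

## Robot

A 6-joint arm with a two-finger parallel gripper is mounted at the origin on the work surface. World frame = base frame: x ahead of the robot, y to its left, z up, the work surface at z = 0. Lengths are in m, angles in rad, forces in N, time in s.
With the tool pointing down it reaches from about 0.3 to 0.775 m from the base axis. Payload 14.6 kg.
Tool frame: the origin (TCP) lies at the very end of the fingers, on their centre line; the grasp point (between the pads) lies 19 mm behind it; y points along the fingers, x is the direction in which the jaws open and shut, and the axes are right-handed (so a half turn about y gives the same grasp; the last joint's range is limited). The gripper opens to 94 mm and grips with 3 to 60 N. Pads are 16 mm wide; open, the fingers measure 119 mm over their backs; the gripper's body (75 mm by 177 mm) begins 78 mm behind the grasp point.
Start: joints at [-1.358, 0.3, 1.521, -0, 1.321, -0.067], TCP at [0.152, -0.529, 0.205] pointing down, gripper open.
Joint ranges: [-3.03, 3.03], [-0.79, 2.21], [0.23, 2.52], [-1.04, 4.18], [0, 3.07], [-2.55, 2.55]. Speed limits (rad/s): [2.22, 2.22, 2.57, 3.14, 3.14, 3.14].

## Interface

Orientations are given as [roll, pitch, yaw] about the fixed x, y, z axes, in that order (R = Rz(yaw) Ry(pitch) Rx(roll)).
In Python, from station import get_obs, cams, hand_in gives the robot as it stands. The module is installed in compiled form; this text tells all that it offers.
- The arm moves only by the tool step_arm, never from a script. Its argument "plan" is a list of rows, each an object with "grip": the closure, from -1 (fully open) to 1 (shut), so that 0 is half open; "slide": the shift along the tool's x, y, z in m, a list of three; "spin": the turn about the tool's y in degrees. A call has 1 to 20 rows; each row shifts and turns the commanded pose from where the row before left it, along the tool's axes as they then stand; what a row does not reach is not made up. A row lasts 1/12 s, in which the tool goes at most 41.7 mm and 7.16 degrees, less where a joint would pass 70% of its speed; a pose out of reach is approached as far as the arm can. A call is refused whole if a number of a shift passes 0.0417 or a number of a turn 7.16, either way. A call with a gripper value outside its range is refused whole. The fingers move at their own pace and stop on an object; "force" is the grip in N (left out, the last holds). Time passes only in rows, so rows that do not move let the fingers close. It gives the time, the measured TCP pose, the force and the opening at its end, in the units of the state.
- get_obs(): the state, without advancing time (a new reading comes with each control period).
- cams.camera(name): name is "side" or "top"; returns the picture (480x640x3 uint8, blue, green, red); there is no depth.
- cams.calibration(name): a dict with "K" (3x3 intrinsics, pixels), "T" (4x4, takes a point from camera to world coordinates). Camera axes: x right, y up, looking along -z (the intrinsics and any distortion apply to the point x, -y, -z); pixel columns grow to the right and rows downward; lengths in m; the calibration is good to about 2 mm. A picture is of the moment at which its call begins. calibration takes no time and is no camera call.
- hand_in(): hands the job in, once; it reports no verdict.
The state is a dict: "time_s": time; "qpos": joint angles; "joint_vel": joint speeds; "tau": joint torques, N m; "ee_pos": TCP position; "eef_rot": TCP orientation; "force": force on the tool from outside, world axes, zero at the start; "moment": the same for the moment, N m; "grip_width": finger opening in m.
Only numpy, scipy, OpenCV 4.12 (cv2) and the standard library are available. Lean on these libraries where they do the work, as an engineer would, in place of code of your own. Each camera call takes 0.05 s, during which the arm holds its last target.

## Working session

There is one attempt and no reset: what is moved stays moved. The work goes in short steps, Python scripts to look and compute and a tool call to move; the robot and the scene stay as the last step left them, time stands still between calls to the robot, and variables do not carry over. Pictures are saved under pics/ and viewed, and the job is handed in when it is done.

Besides the shell and the picture viewer there is one more tool, called in YAML: its name, and indented under it one key for each argument. step_arm: Moves the arm, as the interface text tells. Its arguments: {"type":"object","properties":{"plan":{"type":"array","items":{"type":"object","properties":{"grip":{"type":"number"},"slide":{"type":"array","items":{"type":"number"}},"spin":{"type":"number"}}}},"force":{"type":"number"}},"required":["plan"]}

```bash
mkdir -p pics; python3 - <<'E'
from station import get_obs,cams
import cv2
o=get_obs()
for k in o: print(k,o[k])
for n in("side","top"):
    cv2.imwrite(f"pics/{n}0.png",cams.camera(n)); c=cams.calibration(n); print(n,c)
E
```

```text
time_s 0.0
qpos [-1.35760691e+00  3.00469599e-01  1.52154973e+00 -5.59359186e-07
  1.32070743e+00 -6.66029892e-02]
joint_vel [-5.65933162e-05  1.12635554e-03 -3.66439165e-04 -4.81266425e-05
  8.91828957e-04  7.11335400e-04]
tau [ 1.63982645e-04 -5.31802154e+01 -3.52738059e+01  7.08356453e-02
  2.43719341e-02 -1.11391141e-04]
ee_pos [ 0.1518279  -0.52836652  0.20490042]
eef_rot [-1.57072139e+00  1.13162139e-03 -1.29100374e+00]
force [-0.87533981  0.25560053 -0.29763559]
moment [ 0.05131301 -0.01990028 -0.00346844]
grip_width 0.09366984704875046
side {'K': array([[525.05328334,   0.        , 320.01087167],
       [  0.        , 525.05328334, 247.20928671],
       [  0.        ,   0.        ,   1.        ]]), 'T': array([[ 0.86565732,  0.37849643, -0.32768562,  0.07190723],
       [-0.50039363,  0.63373777, -0.58990054, -0.79996629],
       [-0.01560849,  0.67462352,  0.73799694,  1.14425632],
       [ 0.        ,  0.        ,  0.        ,  1.        ]])}
top {'K': array([[465.65402905,   0.        , 319.4737155 ],
       [  0.        , 465.65402905, 243.22185164],
       [  0.        ,   0.        ,   1.        ]]), 'T': array([[-0.02801269,  0.98235809, -0.18489965,  0.32261099],
       [-0.99959407, -0.02656755,  0.0102892 ,  0.02304828],
       [ 0.00519535,  0.18511282,  0.98270354,  1.3055467 ],
       [ 0.        ,  0.        ,  0.        ,  1.        ]])}
```

View pics/side0.png

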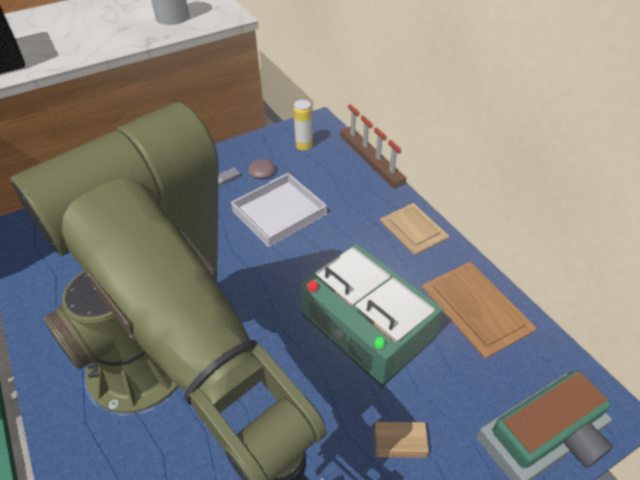

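View pics/top0.png

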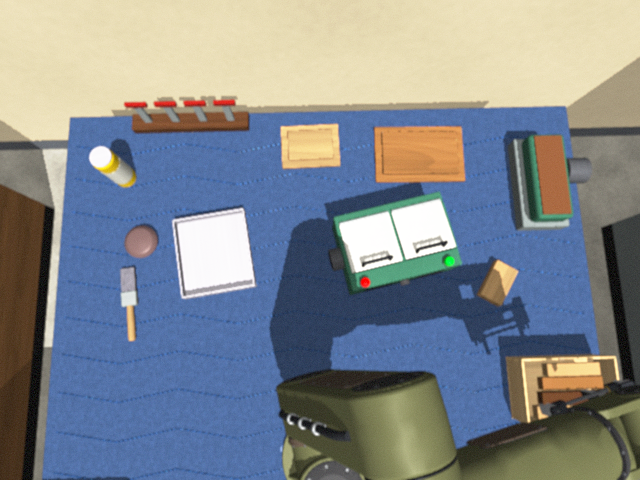

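The red lamp is at about (364,282) in the top view and (313,286) in the side view, in front of the left (+y) bay. The green lamp is at (449,261) top. I'll zoom in to measure.

```bash
python3 - <<'E'
import cv2
a=cv2.imread("pics/top0.png");b=cv2.imread("pics/side0.png")
cv2.imwrite("pics/t_ext.png",cv2.resize(a[185:305,320:480],None,fx=5,fy=5,interpolation=cv2.INTER_CUBIC))
cv2.imwrite("pics/s_ext.png",cv2.resize(b[240:390,290:450],None,fx=4,fy=4,interpolation=cv2.INTER_CUBIC))
cv2.imwrite("pics/t_tray.png",cv2.resize(a[200:305,165:265],None,fx=5,fy=5,interpolation=cv2.INTER_CUBIC))
E
```

```text
(no output)
```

View pics/t_ext.png

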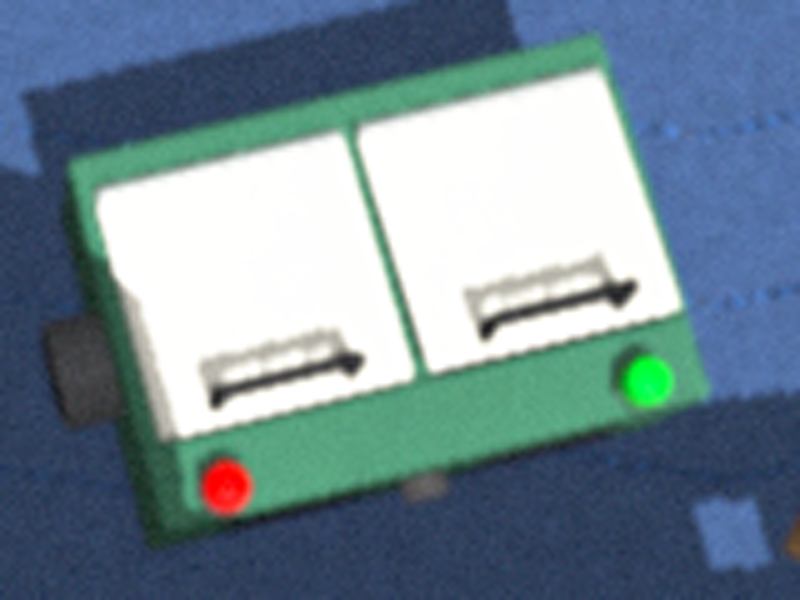

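View pics/s_ext.png

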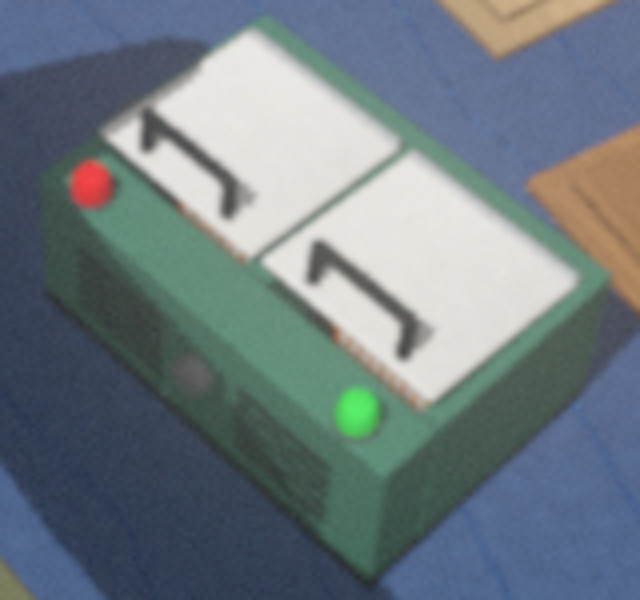

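View pics/t_tray.png

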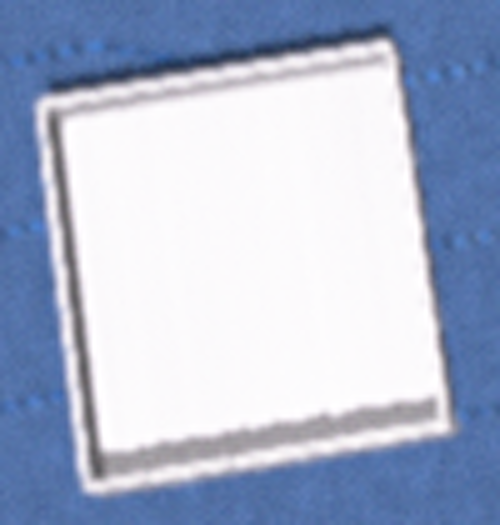

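```bash
cat > h.py <<'E'
import numpy as np
from station import cams
C={n:cams.calibration(n) for n in("side","top")}
def proj(n,p):
    T=C[n]["T"];K=C[n]["K"]
    c=T[:3,:3].T@(np.asarray(p,float)-T[:3,3]); q=K@np.array([c[0],-c[1],-c[2]]); return q[:2]/q[2]
def ray(n,px,z):
    T=C[n]["T"];K=C[n]["K"]
    d=np.linalg.inv(K)@np.array([px[0],px[1],1]); d=T[:3,:3]@np.array([d[0],-d[1],-d[2]]); o=T[:3,3]
    return o+d*(z-o[2])/d[2]
def tri(a,b):
    from scipy.optimize import least_squares
    return least_squares(lambda p:np.r_[proj("top",p)-a,proj("side",p)-b],[.4,-.1,.1])
def ut(u,v): return np.array([320+(u+.5)/5-.5,185+(v+.5)/5-.5])
def us(u,v): return np.array([290+(u+.5)/4-.5,240+(v+.5)/4-.5])
def utr(u,v): return np.array([165+(u+.5)/5-.5,200+(v+.5)/5-.5])
E
python3 - <<'E'
from h import *
from scipy.optimize import least_squares
c=[(.1,.145),(.1,-.145),(-.1,-.145),(-.1,.145)]
T=[ut(70,157),ut(602,35),ut(708,392),None]
S=[us(265,15),us(608,280),us(382,470),us(45,178)]
lt=[ut(227,487),ut(648,382)]; ls=[us(92,185),us(357,411)]
def W(q,x,y,z):
    s,k=np.sin(q[2]),np.cos(q[2]); return [q[0]+k*x-s*y,q[1]+s*x+k*y,z]
def f(q):
    r=[]
    for i,(x,y) in enumerate(c):
        for n,L in(("top",T),("side",S)):
            if L[i] is not None: r.append(proj(n,W(q,x,y,.13))-L[i])
    for i,s in enumerate((1,-1)):
        p=W(q,q[3],s*q[4],.141)
        r+= [proj("top",p)-lt[i],proj("side",p)-ls[i]]
    return np.concatenate(r)
s=least_squares(f,[.42,-.15,.2,-.08,.1]); print(s.x.round(4)); print(s.fun.round(1))
k,sn=np.cos(s.x[2]),np.sin(s.x[2])
def inv(p): d=p[:2]-s.x[:2]; return np.array([k*d[0]+sn*d[1],-sn*d[0]+k*d[1],p[2]])
for nm,a,b in(("barL l",ut(215,400),us(147,115)),("barL r",ut(357,361),us(238,193)),("barR l",ut(487,328),us(318,248)),("barR r",ut(630,290),us(412,332)),
  ("LflapFL",ut(170,440),us(103,133)),("LflapFR",ut(414,376),us(248,260)),("LflapBL",ut(97,193),us(253,30)),("LflapBR",ut(346,130),us(400,146)),("RflapFR",ut(683,312),us(428,403))):
    t=tri(a,b); print(nm,t.x.round(4),inv(t.x).round(4),t.fun.round(1))
for p in [(40,100),(390,42),(452,430),(88,492)]: print(ray("top",utr(*p),.04).round(4))
P=np.array([ray("top",utr(*p),.04) for p in [(40,100),(390,42),(452,430),(88,492)]]);print(P.mean(0))
E
```

```text
[ 0.5463 -0.188   0.2136 -0.0856  0.1099]
[-1.1  0.6  0.8 -0.6 -0.5 -0.6  2.3 -1.   0.7  1.3  0.7  2.4 -1.7 -0.8
 -0.7  0.2  0.3 -0.2 -1.   0.5  0.1  0.4]
barL l [ 0.4799 -0.0932  0.1755] [-0.0448  0.1067  0.1755] [ 0.1 -0.3 -0.3  0.1]
barL r [ 0.499  -0.1655  0.1663] [-0.0414  0.032   0.1663] [ 0.1 -0.4 -0.4  0.1]
barR l [ 0.5124 -0.2289  0.1765] [-0.0418 -0.0329  0.1765] [ 0.2 -0.5 -0.5  0.2]
barR r [ 0.5284 -0.3013  0.1727] [-0.0415 -0.107   0.1727] [-0.1  0.2  0.2 -0. ]
LflapFL [ 0.4625 -0.072   0.1479] [-0.0573  0.1311  0.1479] [-0.1  0.3  0.3 -0.1]
LflapFR [ 0.4907 -0.1964  0.1435] [-0.0561  0.0035  0.1435] [-0.3  0.9  0.8 -0.2]
LflapBL [ 0.5921 -0.0405  0.1397] [0.076  0.1344 0.1397] [-0.1  0.3  0.3 -0.1]
LflapBR [ 0.6195 -0.1693  0.1405] [0.0755 0.0027 0.1405] [-0.4  1.2  1.1 -0.4]
RflapFR [ 0.5196 -0.3331  0.1511] [-0.0569 -0.1362  0.1511] [-0.1  0.5  0.4 -0.1]
[0.6388 0.4172 0.04  ]
[0.667  0.2224 0.04  ]
[0.4483 0.1882 0.04  ]
[0.4202 0.3847 0.04  ]
[0.54358194 0.30313233 0.04      ]
```

The fit gives extractor pose (0.546, -0.188), yaw 0.214. The left bar is at about (0.489, -0.129, 0.171), within 1 mm of the model horizontally. Tray centre is about (0.544, 0.303). I'll turn the tool so the jaws open along the extractor's x, and raise it.

step_arm:
  plan:
    - {"grip": 0.15, "slide": [0, -0.008, 0], "spin": -7.16}
    - {"grip": 0.15, "slide": [0, -0.008, 0], "spin": -7.16}
    - {"grip": 0.15, "slide": [0, -0.008, 0], "spin": -7.16}
    - {"grip": 0.15, "slide": [0, -0.008, 0], "spin": -7.16}
    - {"grip": 0.15, "slide": [0, -0.008, 0], "spin": -7.16}
    - {"grip": 0.15, "slide": [0, -0.008, 0], "spin": -7.16}
    - {"grip": 0.15, "slide": [0, -0.008, 0], "spin": -7.16}
    - {"grip": 0.15, "slide": [0, -0.008, 0], "spin": -7.16}
    - {"grip": 0.15, "slide": [0, -0.008, 0], "spin": -7.16}
    - {"grip": 0.15, "slide": [0, -0.008, 0], "spin": -7.16}
    - {"grip": 0.15, "slide": [0, -0.008, 0], "spin": -7.16}
    - {"grip": 0.15, "slide": [0, -0.008, 0], "spin": -7.16}
    - {"grip": 0.15, "slide": [0, 0, 0], "spin": -0.3}
  force: 15

```text
time_s: 1.18
ee_pos: [0.152, -0.5289, 0.3026]
eef_rot: [-1.572, 0.0, 0.22]
force: [-0.5, 0.1, 0.1]
grip_width: 0.0399
```

```bash
cat >> h.py <<'E'
from station import get_obs
from scipy.spatial.transform import Rotation as Ro
def rel(t):
    o=get_obs(); R=Ro.from_euler("xyz",o["eef_rot"]).as_matrix()
    print("t",o["time_s"],"pos",np.round(o["ee_pos"],4),"yaw",o["eef_rot"].round(4) if hasattr(o["eef_rot"],"round") else o["eef_rot"],"F",np.round(o["force"],2),"w",round(o["grip_width"],4))
    print("tool shift",(R.T@(np.array(t)-o["ee_pos"])).round(4))
E
python3 -c "
from h import *
rel([.489,-.129,.29])"
```

```text
t 1.1833 pos [ 0.152  -0.5289  0.3026] yaw [-1.5724  0.      0.22  ] F [-0.52  0.05  0.08] w 0.0399
tool shift [0.4162 0.0121 0.3167]
```

step_arm:
  plan:
    - {"grip": 0.15, "slide": [0.026, 0, 0.0198]}
    - {"grip": 0.15, "slide": [0.026, 0, 0.0198]}
    - {"grip": 0.15, "slide": [0.026, 0, 0.0198]}
    - {"grip": 0.15, "slide": [0.026, 0, 0.0198]}
    - {"grip": 0.15, "slide": [0.026, 0, 0.0198]}
    - {"grip": 0.15, "slide": [0.026, 0, 0.0198]}
    - {"grip": 0.15, "slide": [0.026, 0, 0.0198]}
    - {"grip": 0.15, "slide": [0.026, 0, 0.0198]}
    - {"grip": 0.15, "slide": [0.026, 0, 0.0198]}
    - {"grip": 0.15, "slide": [0.026, 0, 0.0198]}
    - {"grip": 0.15, "slide": [0.026, 0, 0.0198]}
    - {"grip": 0.15, "slide": [0.026, 0, 0.0198]}
    - {"grip": 0.15, "slide": [0.026, 0, 0.0198]}
    - {"grip": 0.15, "slide": [0.026, 0, 0.0198]}
    - {"grip": 0.15, "slide": [0.026, 0, 0.0198]}
    - {"grip": 0.15, "slide": [0.026, 0, 0.0198]}
    - {"grip": 0.15, "slide": [0, 0, 0]}
    - {"grip": 0.15, "slide": [0, 0, 0]}

```text
schema error: expected keys grip, slide, spin
```

```bash
python3 -c "
from h import *
import cv2
rel([.489,-.129,.158])
b=cams.camera('side')
cv2.imwrite('pics/s1.png',cv2.resize(b[200:390,270:450],None,fx=3,fy=3,interpolation=cv2.INTER_CUBIC))
"
```

```text
t 1.1833 pos [ 0.152  -0.5289  0.3026] yaw [-1.5724  0.      0.22  ] F [-0.52  0.05  0.08] w 0.0399
tool shift [0.4162 0.1441 0.3169]
```

View pics/s1.png

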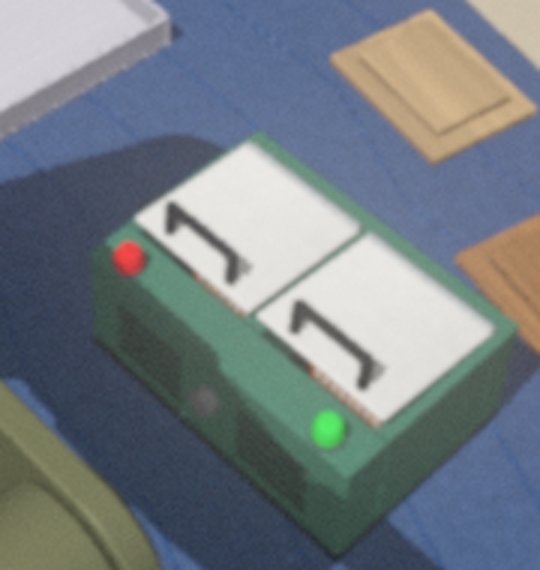

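The call was refused because spin must be given, so the arm hasn't moved. I'll resend it.

step_arm:
  plan:
    - {"grip": 0.15, "slide": [0.026, 0, 0.0198], "spin": 0}
    - {"grip": 0.15, "slide": [0.026, 0, 0.0198], "spin": 0}
    - {"grip": 0.15, "slide": [0.026, 0, 0.0198], "spin": 0}
    - {"grip": 0.15, "slide": [0.026, 0, 0.0198], "spin": 0}
    - {"grip": 0.15, "slide": [0.026, 0, 0.0198], "spin": 0}
    - {"grip": 0.15, "slide": [0.026, 0, 0.0198], "spin": 0}
    - {"grip": 0.15, "slide": [0.026, 0, 0.0198], "spin": 0}
    - {"grip": 0.15, "slide": [0.026, 0, 0.0198], "spin": 0}
    - {"grip": 0.15, "slide": [0.026, 0, 0.0198], "spin": 0}
    - {"grip": 0.15, "slide": [0.026, 0, 0.0198], "spin": 0}
    - {"grip": 0.15, "slide": [0.026, 0, 0.0198], "spin": 0}
    - {"grip": 0.15, "slide": [0.026, 0, 0.0198], "spin": 0}
    - {"grip": 0.15, "slide": [0.026, 0, 0.0198], "spin": 0}
    - {"grip": 0.15, "slide": [0.026, 0, 0.0198], "spin": 0}
    - {"grip": 0.15, "slide": [0.026, 0, 0.0198], "spin": 0}
    - {"grip": 0.15, "slide": [0.026, 0, 0.0198], "spin": 0}
    - {"grip": 0.15, "slide": [0, 0, 0], "spin": 0}
    - {"grip": 0.15, "slide": [0, 0, 0], "spin": 0}

```text
time_s: 2.73
ee_pos: [0.4915, -0.1297, 0.3003]
eef_rot: [-1.57, 0.001, 0.212]
force: [-0.8, 0.2, 0.3]
grip_width: 0.0398
```

```bash
python3 -c "
from h import *
import cv2
rel([.489,-.129,.158])
b=cams.camera('side')
cv2.imwrite('pics/s2.png',cv2.resize(b[200:390,270:450],None,fx=3,fy=3,interpolation=cv2.INTER_CUBIC))
"
```

```text
t 2.7333 pos [ 0.4915 -0.1297  0.3003] yaw [-1.570e+00  1.500e-03  2.123e-01] F [-0.8   0.18  0.33] w 0.0398
tool shift [-0.0021  0.1423  0.0011]
```

View pics/s2.png

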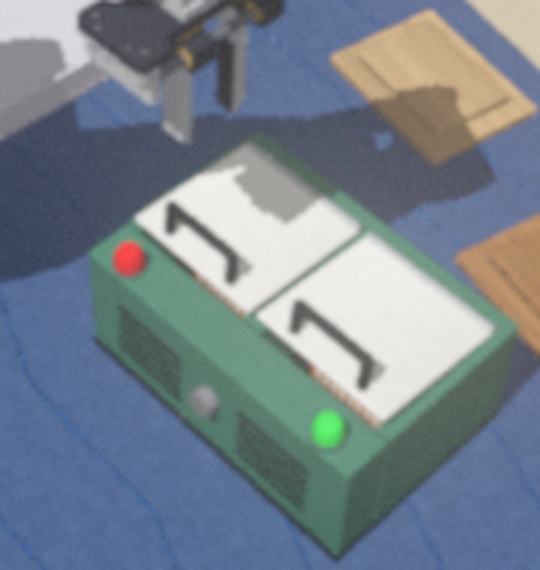

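The gripper is hanging over the left flap, jaws along the extractor's x. Now I'll go down onto the bar.

step_arm:
  plan:
    - {"grip": 0.15, "slide": [-0.002, 0.017, 0.001], "spin": 0}
    - {"grip": 0.15, "slide": [0, 0.017, 0], "spin": 0}
    - {"grip": 0.15, "slide": [0, 0.017, 0], "spin": 0}
    - {"grip": 0.15, "slide": [0, 0.017, 0], "spin": 0}
    - {"grip": 0.15, "slide": [0, 0.017, 0], "spin": 0}
    - {"grip": 0.15, "slide": [0, 0.015, 0], "spin": 0}
    - {"grip": 0.15, "slide": [0, 0.007, 0], "spin": 0}
    - {"grip": 0.15, "slide": [0, 0.007, 0], "spin": 0}
    - {"grip": 0.15, "slide": [0, 0.007, 0], "spin": 0}
    - {"grip": 0.15, "slide": [0, 0.007, 0], "spin": 0}
    - {"grip": 0.15, "slide": [0, 0.007, 0], "spin": 0}
    - {"grip": 0.15, "slide": [0, 0.007, 0], "spin": 0}
    - {"grip": 0.15, "slide": [0, 0, 0], "spin": 0}
    - {"grip": 0.15, "slide": [0, 0, 0], "spin": 0}

```text
time_s: 3.95
ee_pos: [0.489, -0.1302, 0.1593]
eef_rot: [-1.571, 0.0, 0.214]
force: [0.8, -0.0, -0.7]
grip_width: 0.0403
```

```bash
python3 -c "
from h import *
import cv2
rel([.489,-.129,.158])
b=cams.camera('side')
cv2.imwrite('pics/s3.png',cv2.resize(b[220:340,280:410],None,fx=5,fy=5,interpolation=cv2.INTER_CUBIC))
"
```

```text
t 3.95 pos [ 0.489  -0.1302  0.1593] yaw [-1.5705e+00  4.0000e-04  2.1380e-01] F [ 0.8  -0.03 -0.66] w 0.0403
tool shift [0.0003 0.0013 0.0011]
```

View pics/s3.png

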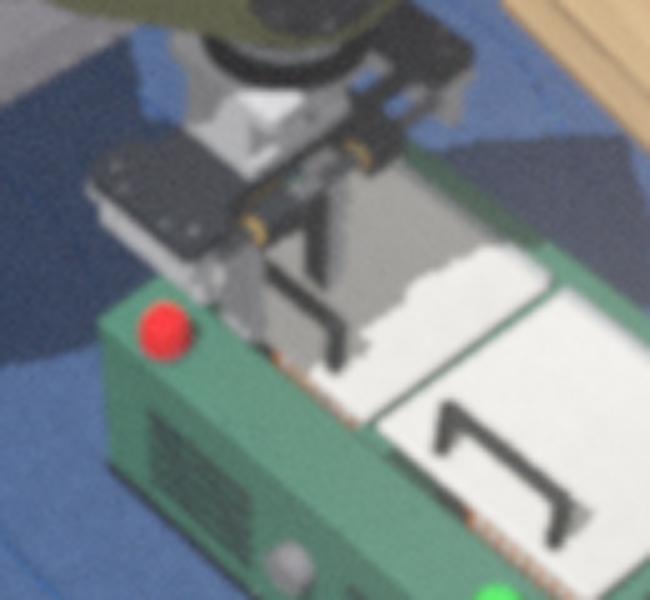

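The bar runs between the two fingers at about (300,300) in the crop. Closing now.

step_arm:
  plan:
    - {"grip": 1, "slide": [0, 0, 0], "spin": 0}
    - {"grip": 1, "slide": [0, 0, 0], "spin": 0}
    - {"grip": 1, "slide": [0, 0, 0], "spin": 0}
    - {"grip": 1, "slide": [0, 0, 0], "spin": 0}
    - {"grip": 1, "slide": [0, 0, 0], "spin": 0}
    - {"grip": 1, "slide": [0, 0, 0], "spin": 0}
  force: 15

```text
time_s: 4.5
ee_pos: [0.4902, -0.13, 0.1597]
eef_rot: [-1.571, -0.003, 0.214]
force: [9.9, 2.3, -3.8]
grip_width: 0.0094
```

```bash
python3 -c "
from h import *
rel([.489,-.129,.158])
a0=np.arctan2(.036,.12)
th=np.radians(2);r=np.hypot(.12,.036)
for d in range(2,98,8):
  a=lambda d:np.array([-r*np.cos(a0+np.radians(d)),r*np.sin(a0+np.radians(d))])
  print(d,(a(d+8)-a(d)).round(4))
"
```

```text
t 4.5 pos [ 0.4902 -0.13    0.1597] yaw [-1.5713 -0.0032  0.2138] F [ 9.95  2.31 -3.84] w 0.0094
tool shift [-0.001   0.0017  0.0012]
2 [0.0067 0.0161]
10 [0.0089 0.015 ]
18 [0.0109 0.0136]
26 [0.0127 0.012 ]
34 [0.0143 0.0101]
42 [0.0155 0.008 ]
50 [0.0165 0.0058]
58 [0.0171 0.0034]
66 [0.0174 0.001 ]
74 [ 0.0174 -0.0014]
82 [ 0.0171 -0.0038]
90 [ 0.0164 -0.0062]
```

step_arm:
  plan:
    - {"grip": 1, "slide": [0.002, -0.004, 0], "spin": 0}
    - {"grip": 1, "slide": [0.0017, -0.004, 0], "spin": 0}
    - {"grip": 1, "slide": [0.0018, -0.004, 0], "spin": 0}
    - {"grip": 1, "slide": [0.0018, -0.004, 0], "spin": 0}
    - {"grip": 1, "slide": [0.0045, -0.0075, 0], "spin": 0}
    - {"grip": 1, "slide": [0.0045, -0.0075, 0], "spin": 0}
    - {"grip": 1, "slide": [0.0054, -0.0068, 0], "spin": 0}
    - {"grip": 1, "slide": [0.0055, -0.0068, 0], "spin": 0}
    - {"grip": 1, "slide": [0.0063, -0.006, 0], "spin": 0}
    - {"grip": 1, "slide": [0.0064, -0.006, 0], "spin": 0}
    - {"grip": 1, "slide": [0, 0, 0], "spin": 0}
    - {"grip": 1, "slide": [0, 0, 0], "spin": 0}

```text
time_s: 5.5
ee_pos: [0.5283, -0.1216, 0.2166]
eef_rot: [-1.571, -0.001, 0.214]
force: [-2.0, 1.6, 2.2]
grip_width: 0.0096
```

```bash
python3 -c "
from h import *
import cv2
rel([.489,-.129,.158])
b=cams.camera('side')
cv2.imwrite('pics/s4.png',cv2.resize(b[200:340,280:430],None,fx=4,fy=4,interpolation=cv2.INTER_CUBIC))
"
```

```text
t 5.5 pos [ 0.5283 -0.1216  0.2166] yaw [-1.571e+00 -5.000e-04  2.142e-01] F [-2.02  1.55  2.23] w 0.0096
tool shift [-0.04    0.0586  0.0011]
```

View pics/s4.png

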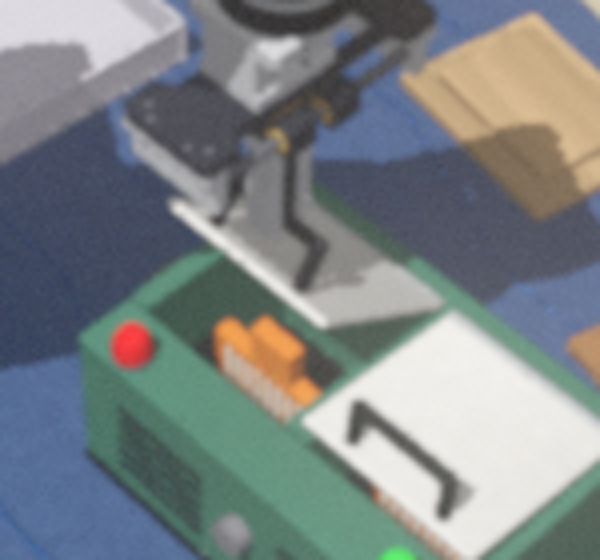

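The flap is lifting cleanly with low forces, and the orange filter tab shows at (275,340). I'll carry the arc on to upright.

step_arm:
  plan:
    - {"grip": 1, "slide": [0.0071, -0.005, 0], "spin": 0}
    - {"grip": 1, "slide": [0.0072, -0.005, 0], "spin": 0}
    - {"grip": 1, "slide": [0.0077, -0.004, 0], "spin": 0}
    - {"grip": 1, "slide": [0.0078, -0.004, 0], "spin": 0}
    - {"grip": 1, "slide": [0.0082, -0.003, 0], "spin": 0}
    - {"grip": 1, "slide": [0.0083, -0.0028, 0], "spin": 0}
    - {"grip": 1, "slide": [0.0085, -0.0018, 0], "spin": 0}
    - {"grip": 1, "slide": [0.0086, -0.0016, 0], "spin": 0}
    - {"grip": 1, "slide": [0.0087, -0.0006, 0], "spin": 0}
    - {"grip": 1, "slide": [0.0087, -0.0004, 0], "spin": 0}
    - {"grip": 1, "slide": [0.0087, 0.0006, 0], "spin": 0}
    - {"grip": 1, "slide": [0.0087, 0.0008, 0], "spin": 0}
    - {"grip": 1, "slide": [0.0086, 0.0018, 0], "spin": 0}
    - {"grip": 1, "slide": [0.0085, 0.002, 0], "spin": 0}
    - {"grip": 1, "slide": [0.0083, 0.003, 0], "spin": 0}
    - {"grip": 1, "slide": [0, 0, 0], "spin": 0}
    - {"grip": 1, "slide": [0, 0, 0], "spin": 0}

```text
time_s: 6.97
ee_pos: [0.6494, -0.0956, 0.2358]
eef_rot: [-1.571, -0.001, 0.214]
force: [2.6, -1.9, 1.2]
grip_width: 0.0091
```

```bash
python3 -c "
from h import *
import cv2
rel([.489,-.129,.158])
b=cams.camera('side')
cv2.imwrite('pics/s5.png',cv2.resize(b[180:340,280:430],None,fx=4,fy=4,interpolation=cv2.INTER_CUBIC)[:600])
"
```

```text
t 6.9667 pos [ 0.6494 -0.0956  0.2358] yaw [-1.5712e+00 -1.0000e-03  2.1400e-01] F [ 2.58 -1.9   1.22] w 0.0091
tool shift [-0.1639  0.0776  0.0014]
```

View pics/s5.png

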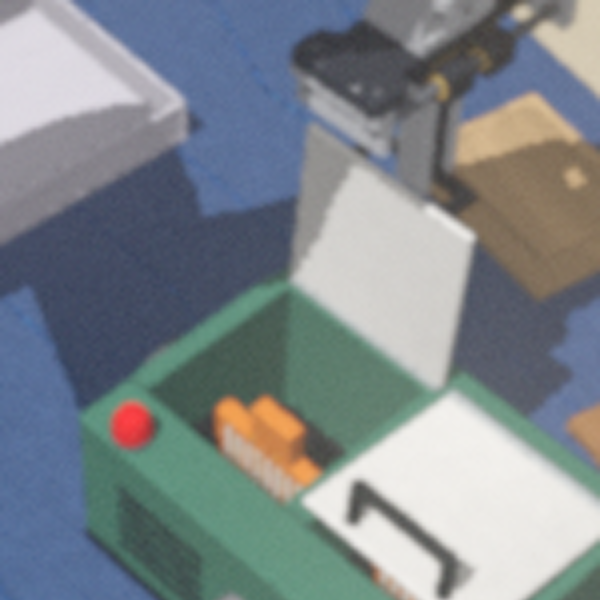

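The flap is upright (about 94°). I'll open the jaws just a little, because the front finger sits between bar and plate, then withdraw upward.

step_arm:
  plan:
    - {"grip": 0.55, "slide": [0, 0, 0], "spin": 0}
    - {"grip": 0.55, "slide": [0, 0, 0], "spin": 0}
    - {"grip": 0.55, "slide": [0, 0, 0], "spin": 0}
    - {"grip": 0.55, "slide": [0, -0.006, 0], "spin": 0}
    - {"grip": 0.55, "slide": [0, -0.006, 0], "spin": 0}
    - {"grip": 0.55, "slide": [0, -0.006, 0], "spin": 0}
    - {"grip": 0.55, "slide": [0, -0.006, 0], "spin": 0}
    - {"grip": 0.55, "slide": [0, -0.015, 0], "spin": 0}
    - {"grip": 0.55, "slide": [0, -0.02, 0], "spin": 0}
    - {"grip": 0.55, "slide": [0, -0.02, 0], "spin": 0}
    - {"grip": 0.55, "slide": [0, -0.02, 0], "spin": 0}
    - {"grip": 0.55, "slide": [0, 0, 0], "spin": 0}

```text
time_s: 8.02
ee_pos: [0.6493, -0.0956, 0.3401]
eef_rot: [-1.573, -0.006, 0.214]
force: [-0.4, -0.6, 1.2]
grip_width: 0.0213
```

```bash
python3 -c "
from h import *
import cv2
rel([.489,-.129,.158])
b=cams.camera('side')
cv2.imwrite('pics/s6.png',cv2.resize(b[190:340,280:430],None,fx=4,fy=4,interpolation=cv2.INTER_CUBIC)[:600])
b=cams.camera('top')
cv2.imwrite('pics/t6.png',cv2.resize(b[185:305,320:480],None,fx=5,fy=5,interpolation=cv2.INTER_CUBIC))
"
```

```text
t 8.0167 pos [ 0.6493 -0.0956  0.3401] yaw [-1.5734 -0.0061  0.2139] F [-0.4  -0.55  1.18] w 0.0213
tool shift [-0.1648  0.1811  0.0018]
```

View pics/s6.png

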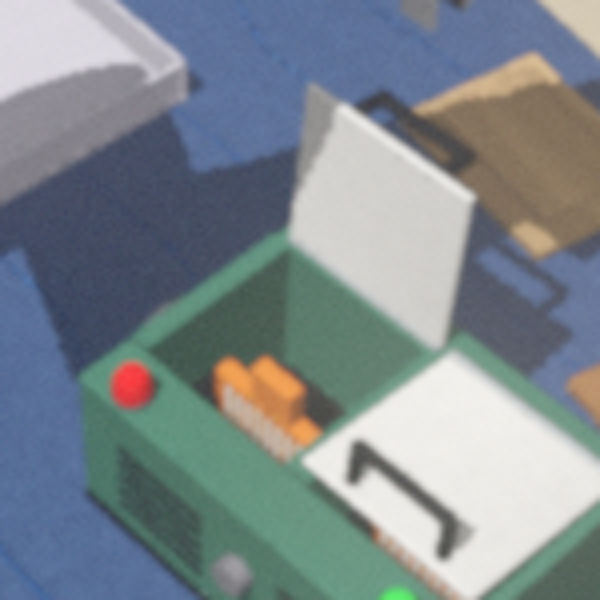

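View pics/t6.png

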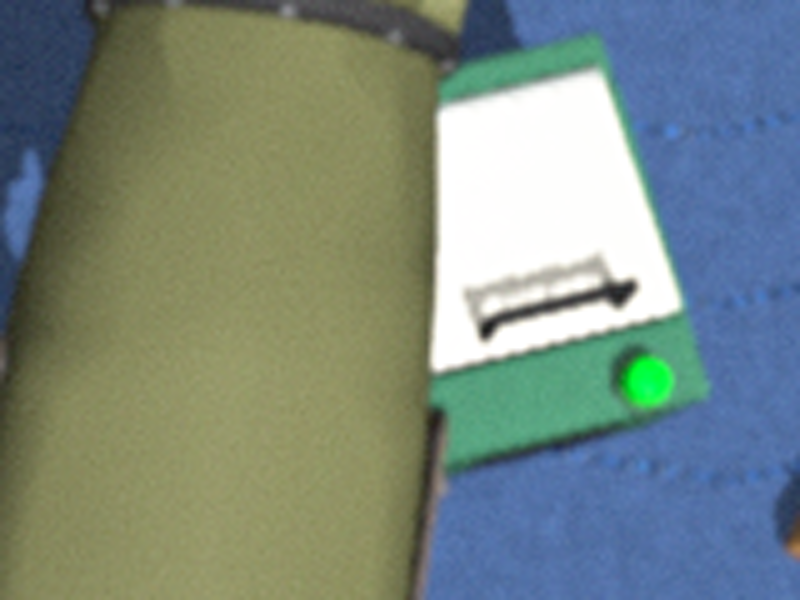

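```bash
python3 -c "
from h import *
import cv2
im=cv2.imread('pics/s6.png');q=[.5463,-.188,.2136];k,s=np.cos(q[2]),np.sin(q[2])
def W(x,y,z): return [q[0]+k*x-s*y,q[1]+s*x+k*y,z]
def P(x,y,z):
  p=proj('side',W(x,y,z)); return [(p[0]-280+.5)*4-.5,(p[1]-190+.5)*4-.5]
for b in ([P(x,.07+y,.112) for x,y in((-.007,-.018),(.007,-.018),(.007,.018),(-.007,.018))],[P(x,.07+y,.08) for x,y in((-.007,-.05),(.007,-.05),(.007,.05),(-.007,.05))],[P(x,.07+y,.13) for x,y in((-.055,-.06),(.07,-.06),(.07,.06),(-.055,.06))]):
  cv2.polylines(im,[np.int32(b)],True,(255,0,0),1)
cv2.imwrite('pics/s6o.png',im)
"
```

```text
(no output)
```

View pics/s6o.png

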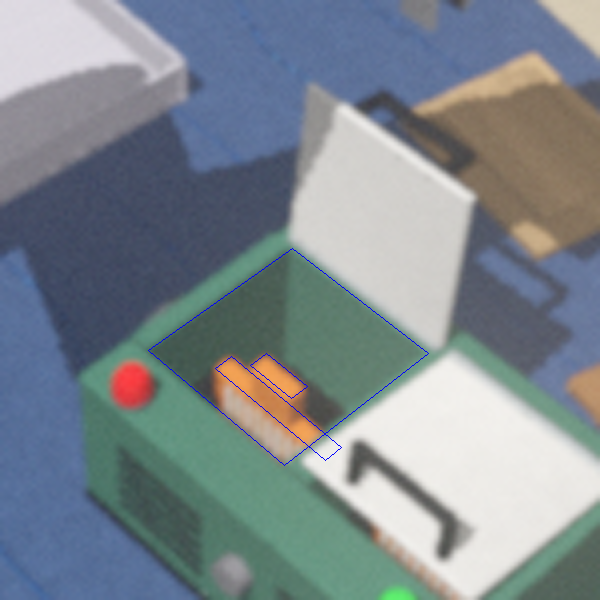

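The model overlay sits right on the tab, frame and opening. I'll turn 90° so the jaws close on the tab's 36 mm width, with the long body axis parallel to the flap and clear of it.

step_arm:
  plan:
    - {"grip": -0.28, "slide": [0, 0, 0], "spin": 7.16}
    - {"grip": -0.28, "slide": [0, 0, 0], "spin": 7.16}
    - {"grip": -0.28, "slide": [0, 0, 0], "spin": 7.16}
    - {"grip": -0.28, "slide": [0, 0, 0], "spin": 7.16}
    - {"grip": -0.28, "slide": [0, 0, 0], "spin": 7.16}
    - {"grip": -0.28, "slide": [0, 0, 0], "spin": 7.16}
    - {"grip": -0.28, "slide": [0, 0, 0], "spin": 7.16}
    - {"grip": -0.28, "slide": [0, 0, 0], "spin": 7.16}
    - {"grip": -0.28, "slide": [0, 0, 0], "spin": 7.16}
    - {"grip": -0.28, "slide": [0, 0, 0], "spin": 7.16}
    - {"grip": -0.28, "slide": [0, 0, 0], "spin": 7.16}
    - {"grip": -0.28, "slide": [0, 0, 0], "spin": 7.16}
    - {"grip": -0.28, "slide": [0, 0, 0], "spin": 4.1}
    - {"grip": -0.28, "slide": [0, 0, 0], "spin": 0}
    - {"grip": -0.28, "slide": [0, 0, 0], "spin": 0}

```text
time_s: 9.37
ee_pos: [0.6486, -0.0955, 0.334]
eef_rot: [-1.572, 0.001, -1.355]
force: [0.9, -0.4, 0.7]
grip_width: 0.0602
```

```bash
python3 -c "
from h import *
rel([.5315,-.1196,.34])"
```

```text
t 9.3667 pos [ 0.6486 -0.0955  0.334 ] yaw [-1.5722e+00  6.0000e-04 -1.3547e+00] F [ 0.87 -0.45  0.75] w 0.0602
tool shift [-0.0016 -0.0058 -0.1196]
```

step_arm:
  plan:
    - {"grip": -0.28, "slide": [0, 0, -0.015], "spin": 0}
    - {"grip": -0.28, "slide": [0, 0, -0.015], "spin": 0}
    - {"grip": -0.28, "slide": [0, 0, -0.015], "spin": 0}
    - {"grip": -0.28, "slide": [0, 0, -0.015], "spin": 0}
    - {"grip": -0.28, "slide": [0, 0, -0.015], "spin": 0}
    - {"grip": -0.28, "slide": [0, 0, -0.015], "spin": 0}
    - {"grip": -0.28, "slide": [-0.001, 0, -0.015], "spin": 0}
    - {"grip": -0.28, "slide": [0, 0, -0.0145], "spin": 0}
    - {"grip": -0.28, "slide": [0, 0.012, 0], "spin": 0}
    - {"grip": -0.28, "slide": [0, 0.02, 0], "spin": 0}
    - {"grip": -0.28, "slide": [0, 0.02, 0], "spin": 0}
    - {"grip": -0.28, "slide": [0, 0.02, 0], "spin": 0}
    - {"grip": -0.28, "slide": [0, 0.02, 0], "spin": 0}
    - {"grip": -0.28, "slide": [0, 0.02, 0], "spin": 0}
    - {"grip": -0.28, "slide": [0, 0.02, 0], "spin": 0}
    - {"grip": -0.28, "slide": [0, 0.01, 0], "spin": 0}
    - {"grip": -0.28, "slide": [0, 0, 0], "spin": 0}
    - {"grip": -0.28, "slide": [0, 0, 0], "spin": 0}

```text
time_s: 10.87
ee_pos: [0.5318, -0.1199, 0.1934]
eef_rot: [-1.571, 0.0, -1.356]
force: [0.7, -0.4, 0.3]
grip_width: 0.0603
```

```bash
python3 -c "
from h import *
import cv2
rel([.5315,-.1196,.087])
b=cams.camera('side')
cv2.imwrite('pics/s7.png',cv2.resize(b[190:340,280:430],None,fx=4,fy=4,interpolation=cv2.INTER_CUBIC)[:600])
"
```

```text
t 10.8667 pos [ 0.5318 -0.1199  0.1934] yaw [-1.5710e+00  1.0000e-04 -1.3561e+00] F [ 0.66 -0.39  0.28] w 0.0603
tool shift [-0.0003  0.1064 -0.0003]
```

View pics/s7.png

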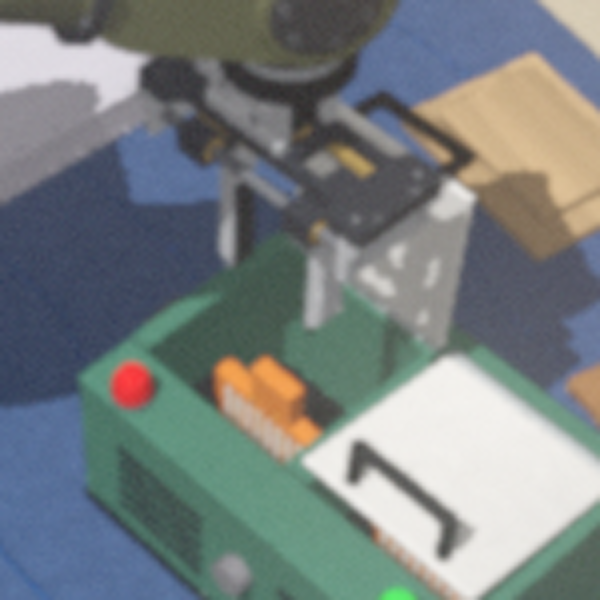

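The fingers straddle the tab and the body clears both the flap and the other bar. Descending.

step_arm:
  plan:
    - {"grip": -0.28, "slide": [0, 0.013, 0], "spin": 0}
    - {"grip": -0.28, "slide": [0, 0.013, 0], "spin": 0}
    - {"grip": -0.28, "slide": [0, 0.013, 0], "spin": 0}
    - {"grip": -0.28, "slide": [0, 0.013, 0], "spin": 0}
    - {"grip": -0.28, "slide": [0, 0.013, 0], "spin": 0}
    - {"grip": -0.28, "slide": [0, 0.012, 0], "spin": 0}
    - {"grip": -0.28, "slide": [0, 0.01, 0], "spin": 0}
    - {"grip": -0.28, "slide": [0, 0.008, 0], "spin": 0}
    - {"grip": -0.28, "slide": [0, 0.007, 0], "spin": 0}
    - {"grip": -0.28, "slide": [0, 0.004, 0], "spin": 0}
    - {"grip": -0.28, "slide": [0, 0, 0], "spin": 0}
    - {"grip": -0.28, "slide": [0, 0, 0], "spin": 0}

```text
time_s: 11.92
ee_pos: [0.532, -0.1199, 0.0873]
eef_rot: [-1.57, -0.0, -1.357]
force: [0.1, 0.3, 1.1]
grip_width: 0.0601
```

step_arm:
  plan:
    - {"grip": 1, "slide": [0, 0, 0], "spin": 0}
    - {"grip": 1, "slide": [0, 0, 0], "spin": 0}
    - {"grip": 1, "slide": [0, 0, 0], "spin": 0}
    - {"grip": 1, "slide": [0, 0, 0], "spin": 0}
    - {"grip": 1, "slide": [0, 0, 0], "spin": 0}
    - {"grip": 1, "slide": [0, 0, 0], "spin": 0}
  force: 30

```text
time_s: 12.42
ee_pos: [0.5319, -0.1199, 0.0873]
eef_rot: [-1.57, -0.0, -1.357]
force: [-0.5, -0.7, 1.7]
grip_width: 0.0358
```

```bash
python3 -c "
from h import *
import cv2
rel([.5315,-.1196,.287])
b=cams.camera('side')
cv2.imwrite('pics/s8.png',cv2.resize(b[190:340,280:430],None,fx=4,fy=4,interpolation=cv2.INTER_CUBIC)[:600])
"
```

```text
t 12.4167 pos [ 0.5319 -0.1199  0.0873] yaw [-1.5704e+00 -3.0000e-04 -1.3573e+00] F [-0.49 -0.68  1.75] w 0.0358
tool shift [-0.0003 -0.1997 -0.0003]
```

View pics/s8.png

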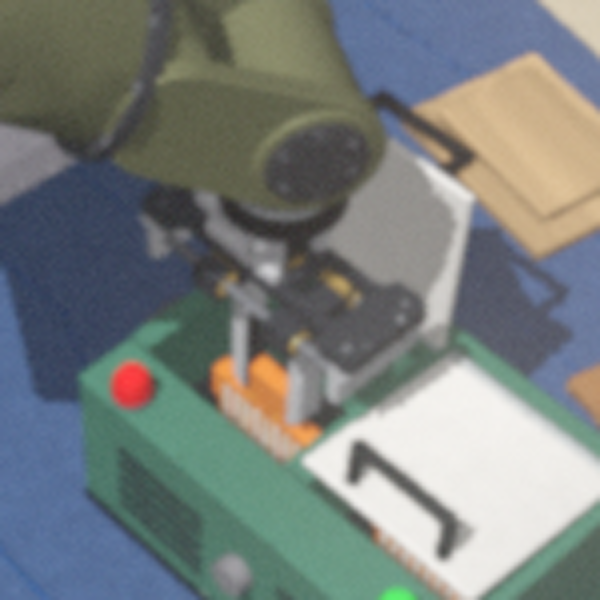

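The tab is gripped: width 35.8 mm against 36 mm. Lifting straight up 0.19 m.

step_arm:
  plan:
    - {"grip": 1, "slide": [0, 0, 0], "spin": 0}
    - {"grip": 1, "slide": [0, -0.005, 0], "spin": 0}
    - {"grip": 1, "slide": [0, -0.01, 0], "spin": 0}
    - {"grip": 1, "slide": [0, -0.01, 0], "spin": 0}
    - {"grip": 1, "slide": [0, -0.01, 0], "spin": 0}
    - {"grip": 1, "slide": [0, -0.01, 0], "spin": 0}
    - {"grip": 1, "slide": [0, -0.012, 0], "spin": 0}
    - {"grip": 1, "slide": [0, -0.012, 0], "spin": 0}
    - {"grip": 1, "slide": [0, -0.012, 0], "spin": 0}
    - {"grip": 1, "slide": [0, -0.012, 0], "spin": 0}
    - {"grip": 1, "slide": [0, -0.012, 0], "spin": 0}
    - {"grip": 1, "slide": [0, -0.015, 0], "spin": 0}
    - {"grip": 1, "slide": [0, -0.015, 0], "spin": 0}
    - {"grip": 1, "slide": [0, -0.015, 0], "spin": 0}
    - {"grip": 1, "slide": [0, -0.015, 0], "spin": 0}
    - {"grip": 1, "slide": [0, -0.015, 0], "spin": 0}
    - {"grip": 1, "slide": [0, -0.01, 0], "spin": 0}
    - {"grip": 1, "slide": [0, 0, 0], "spin": 0}
    - {"grip": 1, "slide": [0, 0, 0], "spin": 0}
    - {"grip": 1, "slide": [0, 0, 0], "spin": 0}
  force: 40

```text
time_s: 14.13
ee_pos: [0.5315, -0.1198, 0.2762]
eef_rot: [-1.572, 0.001, -1.357]
force: [0.0, 0.3, -1.3]
grip_width: 0.0358
```

```bash
python3 -c "
from h import *
import cv2
rel([.5436,.3031,.277])
b=cams.camera('side')
cv2.imwrite('pics/s9.png',cv2.resize(b[120:340,220:440],None,fx=2.7,fy=2.7,interpolation=cv2.INTER_CUBIC)[:600])
"
```

```text
t 14.1333 pos [ 0.5315 -0.1198  0.2762] yaw [-1.5718e+00  6.0000e-04 -1.3574e+00] F [ 0.02  0.32 -1.3 ] w 0.0358
tool shift [-0.4107 -0.0006  0.1014]
```

View pics/s9.png

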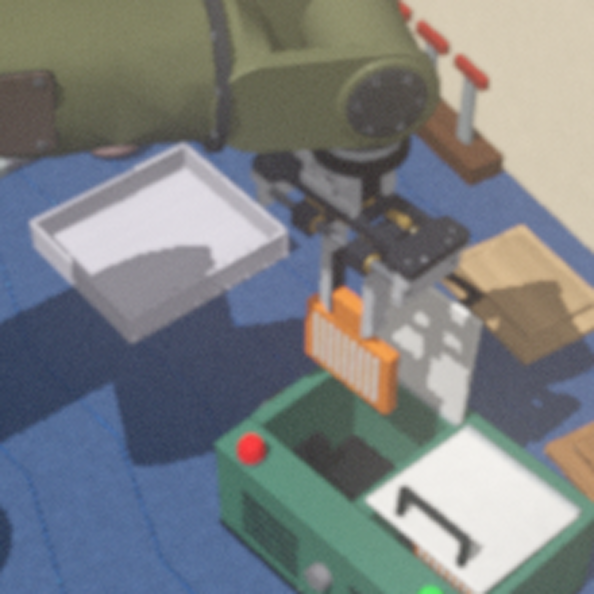

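The filter is clear of the opening and hanging upright at (350,350), and the right flap is still shut. I'll carry it along the extractor's +y first, then over to the tray.

step_arm:
  plan:
    - {"grip": 1, "slide": [-0.01, 0, 0], "spin": 0}
    - {"grip": 1, "slide": [-0.02, 0, 0], "spin": 0}
    - {"grip": 1, "slide": [-0.022, 0, 0], "spin": 0}
    - {"grip": 1, "slide": [-0.022, 0, 0], "spin": 0}
    - {"grip": 1, "slide": [-0.022, 0, 0], "spin": 0}
    - {"grip": 1, "slide": [-0.022, 0, 0], "spin": 0}
    - {"grip": 1, "slide": [-0.022, 0, 0.004], "spin": 0}
    - {"grip": 1, "slide": [-0.022, 0, 0.008], "spin": 0}
    - {"grip": 1, "slide": [-0.022, 0, 0.008], "spin": 0}
    - {"grip": 1, "slide": [-0.022, 0, 0.008], "spin": 0}
    - {"grip": 1, "slide": [-0.022, 0, 0.008], "spin": 0}
    - {"grip": 1, "slide": [-0.022, 0, 0.008], "spin": 0}
    - {"grip": 1, "slide": [-0.022, 0, 0.008], "spin": 0}
    - {"grip": 1, "slide": [-0.022, 0, 0.008], "spin": 0}
    - {"grip": 1, "slide": [-0.022, 0, 0.008], "spin": 0}
    - {"grip": 1, "slide": [-0.022, 0, 0.008], "spin": 0}
    - {"grip": 1, "slide": [-0.022, 0, 0.008], "spin": 0}
    - {"grip": 1, "slide": [-0.022, 0, 0.008], "spin": 0}
    - {"grip": 1, "slide": [-0.018, 0, 0.006], "spin": 0}
    - {"grip": 1, "slide": [-0.01, 0, 0.003], "spin": 0}

```text
time_s: 15.85
ee_pos: [0.5429, 0.3045, 0.2761]
eef_rot: [-1.572, -0.0, -1.356]
force: [-0.3, 0.4, -1.1]
grip_width: 0.0354
```

```bash
python3 -c "
from h import *
rel([.5436,.3031,.217])"
```

```text
t 15.85 pos [0.5429 0.3045 0.2761] yaw [-1.5722 -0.     -1.3558] F [-0.27  0.38 -1.11] w 0.0354
tool shift [0.0016 0.0591 0.0005]
```

Lowering 6 cm puts the filter's underside at about 0.14 m, i.e. 10 cm above the rim and roughly 13.5 cm above the tray floor.

step_arm:
  plan:
    - {"grip": 1, "slide": [0, 0.006, 0], "spin": 0}
    - {"grip": 1, "slide": [0, 0.01, 0], "spin": 0}
    - {"grip": 1, "slide": [0, 0.01, 0], "spin": 0}
    - {"grip": 1, "slide": [0, 0.01, 0], "spin": 0}
    - {"grip": 1, "slide": [0, 0.01, 0], "spin": 0}
    - {"grip": 1, "slide": [0, 0.01, 0], "spin": 0}
    - {"grip": 1, "slide": [0, 0.008, 0], "spin": 0}
    - {"grip": 1, "slide": [0, 0.004, 0], "spin": 0}
    - {"grip": 1, "slide": [0, 0, 0], "spin": 0}
    - {"grip": 1, "slide": [0, 0, 0], "spin": 0}
    - {"grip": 1, "slide": [0, 0, 0], "spin": 0}
    - {"grip": 1, "slide": [0, 0, 0], "spin": 0}

```text
time_s: 16.85
ee_pos: [0.5439, 0.3023, 0.2097]
eef_rot: [-1.57, 0.0, -1.357]
force: [-0.6, -0.1, -0.3]
grip_width: 0.0354
```

```bash
python3 -c "
from h import *
import cv2
rel([.5436,.3031,.21])
print(get_obs()['joint_vel'])
cv2.imwrite('pics/s10.png',cams.camera('side'))
cv2.imwrite('pics/t10.png',cams.camera('top'))
"
```

```text
t 16.85 pos [0.5439 0.3023 0.2097] yaw [-1.5698e+00  2.0000e-04 -1.3573e+00] F [-0.63 -0.13 -0.29] w 0.0354
tool shift [-0.0008 -0.0003 -0.0001]
[ 0.00391729  0.00189967  0.0022162  -0.00134725  0.0009431   0.00148428]
```

View pics/s10.png

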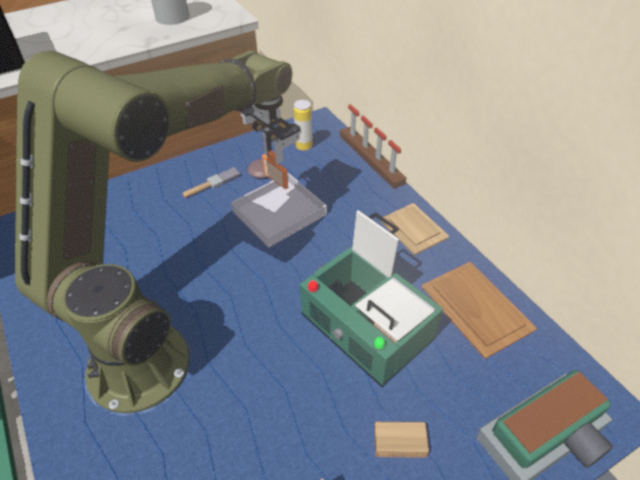

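View pics/t10.png

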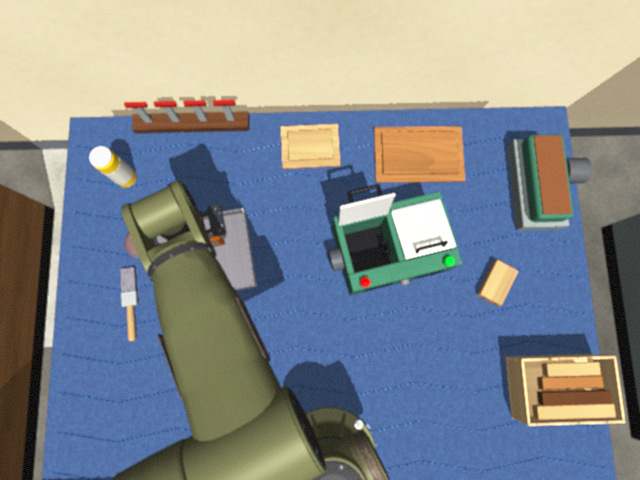

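The filter hangs upright over the tray at (275,172) in the side view, underside about 0.132 m. The left flap stands open and the right one is shut. The block and brush are where they were at the start, and the part of the stone the arm leaves visible also looks unmoved. Handing in.

```bash
python3 -c "
from station import hand_in
print(hand_in())"
```

```text
the job is handed in; nothing more can be done
None
```

I opened the left flap (the red-lamp bay), drew out its filter, and handed the job in at about 17 s with the filter held over the dust tray. The hand-in gave no verdict.

**What my last checks showed:**
- **Flap:** left standing at about 94°, worked out from how far the bar moved and seen upright in both final pictures.
- **Grip:** opening 35.4 mm on the 36 mm tab, commanded at 40 N. I did not measure the contact force on the filter itself.
- **Filter position:** the gripper is within about 1 mm of the tray centre I measured. From the gripper height, the underside is about 0.132 m above the table, roughly 9 cm above the tray rim. The arm was practically still and the filter looked upright.
- **Other flap and bystanders:** the right flap is still shut. The sanding block and dust brush have not visibly moved. The stone is partly hidden by the arm in the last pictures, but the part I can see looks unmoved.

One move call was refused for a missing `spin` value. Nothing moved, and I resent it. No checks failed or disagreed.

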